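# Eject the used tip from the stand-mounted pipette into the catch tray

### The arm

A 6-joint arm with a two-finger parallel gripper is mounted at the origin on a cart in front of the work surface, level with it; the furniture and walls round the work are solid. World frame = base frame: x ahead of the robot, y to its left, z up, the work surface at z = 0. Lengths are in m, angles in rad, forces in N, time in s.
With the tool pointing down it reaches from about 0.35 to 0.775 m from the base axis. Payload 5.5 kg.
Tool frame: the origin (TCP) lies at the very end of the fingers, on their centre line; the grasp point (between the pads) lies env.pinch_z behind it (env.pinch_z is the distance from the TCP to the grasp point, in m); z points along the fingers, y is the line along which they close (so a half turn about z gives the same grasp; the last joint's range is limited). The gripper opens to 85 mm and grips with 20 to 120 N. Pads are 22 mm wide; open, the fingers measure 114 mm over their backs; the gripper's body (76 mm by 85 mm) begins 54 mm behind the grasp point. The pads swing forward as they close: fully open they stand 13 mm farther back than shut.
Start: joints at [-1.377, 0.313, 0.046, 1.304, 0, 1.431], TCP at [0.188, -0.543, 0.231] pointing down, gripper open.
Joint ranges: [-2.76, 2.76], [-0.86, 1.69], [-1.03, 1.26], [-2.2, 2.34], [-1.47, 1.5], [-3.14, 3.14]. Speed limits (rad/s): [2.57, 2.57, 3.14, 3.14, 3.14, 3.14].

### API

Orientations are given as a unit quaternion [w, x, y, z].
In Python, from workcell import env, eyes gives the robot as it stands.
- The arm moves only by the shell command python3 -m jog 'ROWS' [FORCE]. ROWS is JSON, one flat list of numbers, 7 for each row, row after row: the shift along the world's x, y, z as a fraction of full scale, then the turn, a rotation vector about the world's x, y, z as a fraction of full scale, then the opening, from -1 (shut) to 1 (fully open), so that 0 is half open. A call has 1 to 12 rows; each row is the pose to reach, as a shift and turn from the pose commanded when the call began, turning the shorter way round; what a row does not reach only later rows make up. Full scale, the value 1, is 20 cm for a shift and pi rad for a turn. A row lasts 1/12 s, in which the tool goes at most 41.7 mm and 7.16 degrees, less where a joint would pass 70% of its speed; a pose out of reach is approached as far as the arm can. A call with a number of a shift or a turn outside -1 to 1 is refused whole. A call with a gripper value outside its range is refused whole. The fingers move at their own pace and stop on an object; FORCE is the grip in N (left out, the last holds). Time passes only in rows, so rows that repeat a pose let the fingers close. It gives the time, the measured TCP pose, the force, the opening and the grip force at its end, in the units of the state.
- env.get_state(): the state, without advancing time (a new reading comes with each control period).
- eyes.read_camera(name): name is "scene" or "side" or "wrist"; returns (picture, depth): 384x512x3 uint8, red, green, blue; 384x512 float32, m along the optical axis (not along the pixel's ray), 0 where there is no reading.
- eyes.calibration(name): a dict with "fx", "fy", "cx", "cy" (pixels), "k1" (the pictures are not rectified: a ray, as slopes to the right and down, at radius r is drawn at 1 + k1 r^2 times it, then the intrinsics apply), "R" (3x3) and "t" (3): a world point X has camera coordinates R X + t; the wrist camera has in their place "tool_from_camera" (4x4, takes a point from camera to tool coordinates, whose origin is the TCP and whose axes are the flange's). Camera axes: x right, y down, z forward; pixel columns grow to the right and rows downward; lengths in m; the calibration is good to about 2 mm. A picture is of the moment at which its call begins: read the wrist's pose just before it. calibration takes no time and is no camera call.
- env.hand_in(): hands the job in; it is judged then, once.
The state is a dict: "clock": time; "joint_pos": joint angles; "qvel": joint speeds; "tau": joint torques, N m; "tcp_pos": TCP position; "orientation": TCP orientation; "wrist_force": force on the tool from outside, world axes, zero at the start; "ft_torque": the same for the moment, N m; "finger_gap": finger opening in m; "grip_force": force on a finger pad.
Only numpy, scipy, OpenCV 4.12 (cv2) and the standard library are available. Lean on these libraries where they do the work, as an engineer would, in place of code of your own. Each camera call takes 0.05 s, during which the arm holds its last target. There are 200 camera calls.

### The job

Bring the catch tray in under the upright pipette in the stand, centred below its nozzle, and let go of it. Then press the pipette's plunger cap gently down to its first stop, pause there for about a second with the tip still held, and push on through to the second stop so that the used tip drops into the tray; then let the plunger come all the way back up. Never lean hard on the plunger or the stand, leave the tray standing under the nozzle, and do not disturb the cup, the bottle or the dish nearby.

Things in the scene. Friction and masses are not known exactly. Their poses are not given: they have to be found in the camera images.
- stand: Pipette stand, fixed. Origin: on the bench straight below the upright white pipette's axis. Its +x points to the column (83 to 107 mm behind the axis, top 179 mm up) and base plate (62 to 152 mm behind, 84 mm wide, 12 mm high); the bench is free on the other sides. Barrel: up to 42 mm across, 122 to 189 mm up. More than 24 N on any part of the stand or pipette harms it.
- cap_lowest (a point): Fixed point of the stand on the pipette's axis, 216 mm above the bench. The round flat grey plunger cap (28 mm across, 7 mm thick, the highest part) is screwed out by an unknown amount: at rest its top is 0 to 10 mm above this point, so find it by touch. Press it straight down at its centre, from above.
- nozzle (a point): Centre of the nozzle's lower face, on the pipette axis, 102 mm above the bench; fixed to the stand, z up. Two small sprung steel flaps just below it carry the tip; a rod on the plunger pushes it out past them on the way from the first to the second stop.
- plunger (a joint): Plunger travel from rest to the first stop: 0 m at rest (up), 0.010 m at the first stop. Pressing takes 2 N to start, rising to 5 N at the first stop; there the cap stands still until about 7 N. It springs back up by itself.
- blowout (a joint): Further plunger travel beyond the first stop: 0 m up to the first stop, 0.008 m at the hard second stop. It takes 7 N to start, rising evenly to 13 N at the second stop (with 1 to 2 N more while the tip is being pushed out), and springs back. The tip comes out between about 0.005 and 0.007 m.
- tip: The used white tip, 41 mm long, 12 g, hanging in the nozzle: a conical collar up to 14 mm across and 5 mm high on top of a thin stem under 6 mm across. Origin: at its lower end, 66 mm above the bench while it hangs; its z points to the collar.
- tip_mid (a point): Point on the tip's axis 22 mm above its lower end.
- tray: Loose grey catch tray, 0.22 kg: a square open box 76 x 76 mm, 42 mm high, walls and floor 3 mm, with a flat handle strip pointing along its -x that ends in an upright grip tab. Origin: centre of the box's underside; z up. The tray passes under the hanging tip with 24 mm to spare. Slide it along the bench or carry it level. It starts to the left or to the right of the stand.
- tray_in (a point): Centre of the tray's inner floor, 3 mm above the tray's origin.
- tray_grip (a point): Grip point in the tab: 115 mm from the box centre along the tray's -x, 30 mm above the tray's underside. The tab is 12 mm thick (along the tray's y), 34 mm long (along its x), its top 47 mm high; pinch it across its thickness from above.
- cup: Bystander: closed specimen cup, 66 mm across, 70 mm high, loose, on the other side of the stand from the tray. Origin at its underside.
- stain: Bystander: brown bottle, 38 mm across, 70 mm high, loose, behind and to the left of the stand. Origin at its underside.
- petri: Bystander: flat round dish, 62 mm across, 16 mm high, loose, to the right at the front. Origin at its underside.

How it is judged:
By the outcome, as a careful person would: the job done as asked, in the order asked, and still so for the second after the job is handed in, with the robot touching nothing.
It also fails if it takes over 72 s, if anything falls off the work surface, if the arm or the gripper's body presses on something with over 40 N, if the wrist force passes 120 N, or if a joint passes its speed limit or range.

## Working session

There is one attempt and no reset: what is moved stays moved. The work goes in short steps, Python scripts to look and compute and a shell command to move; the robot and the scene stay as the last step left them, time stands still between calls to the robot, and variables do not carry over. Pictures are saved under pics/ and viewed, at most 10 in all, crops included, and the job is handed in when it is done.

```bash
ls; mkdir -p pics
cat > h.py <<'E'
import numpy as np, cv2
from workcell import env, eyes
def save(n,f):
    p,d=eyes.read_camera(n); cv2.imwrite(f,p[:,:,::-1]); np.savez(f[:-4],p=p,d=d); return p,d
def und(c,u,v):
    K=np.array([[c['fx'],0,c['cx']],[0,c['fy'],c['cy']],[0,0,1.]])
    q=cv2.undistortPoints(np.array([[[u,v]]],float),K,np.array([c['k1'],0,0,0.]))[0,0]
    return np.array([q[0],q[1],1.])
def pose(n,s=None):
    c=eyes.calibration(n)
    if n!='wrist':
        R=np.array(c['R']);return c,R.T,-R.T@np.array(c['t'])
    from scipy.spatial.transform import Rotation as Ro
    q=s['orientation'];Rt=Ro.from_quat([q[1],q[2],q[3],q[0]]).as_matrix()
    T=np.array(c['tool_from_camera']);return c,Rt@T[:3,:3],Rt@T[:3,3]+np.array(s['tcp_pos'])
def onz(n,u,v,z,s=None):
    c,R,o=pose(n,s);r=R@und(c,u,v);return o+r*(z-o[2])/r[2]
def pt(n,u,v,d,s=None):
    c,R,o=pose(n,s);return o+R@und(c,u,v)*d
E
python3 - <<'E'
from h import *
for n in('scene','side'): save(n,f'pics/{n}1.png')
s=env.get_state();print(s,env.pinch_z)
for n in('scene','side','wrist'):print(eyes.calibration(n))
a=cv2.imread('pics/scene1.png');b=cv2.imread('pics/side1.png')
E
```

```text
pics
{'clock': 0.1, 'joint_pos': array([-1.37659739e+00,  3.13959869e-01,  4.51428464e-02,  1.30361959e+00,
        7.38572093e-06,  1.43123208e+00]), 'qvel': array([ 0.00104834, -0.00128972,  0.00257478,  0.00140003,  0.00169829,
        0.0001112 ]), 'tau': array([ 2.23079049e-03, -4.81724238e+01,  2.99245799e+01,  1.27231379e-02,
       -1.70699136e-04,  5.82750189e-06]), 'tcp_pos': array([ 0.18829744, -0.54283032,  0.23049894]), 'orientation': array([-8.19935085e-04,  9.86107222e-01,  1.66108018e-01, -1.87097846e-05]), 'wrist_force': array([-0.14423132,  0.20354952, -0.37588256]), 'ft_torque': array([ 0.01310626, -0.0430612 ,  0.0159955 ]), 'grip_force': 0.0, 'finger_gap': 0.08513963843391094} 0.0187
{'fx': 349.17274513331483, 'fy': 349.17274513331483, 'cx': 253.72627157710951, 'cy': 191.73275564698548, 'k1': -0.013222078379732213, 'R': array([[-0.8673326 , -0.4977196 , -0.00305894],
       [-0.35742648,  0.62710949, -0.69208381],
       [ 0.34638197, -0.5991735 , -0.72181067]]), 't': array([0.46732051, 0.2896527 , 1.08699699])}
{'fx': 437.24275137800527, 'fy': 437.24275137800527, 'cx': 255.31032528529025, 'cy': 194.0516700892335, 'k1': -0.03809079987347573, 'R': array([[-0.91250839, -0.40845822,  0.02214319],
       [-0.22114368,  0.44705449, -0.86673973],
       [ 0.34412776, -0.7958041 , -0.49826892]]), 't': array([0.48424016, 0.236251  , 1.02463234])}
{'fx': 305.9403936287077, 'fy': 305.9403936287077, 'cx': 259.24046543062667, 'cy': 189.4675273789429, 'k1': -0.05045009871833687, 'tool_from_camera': array([[ 1.43233487e-03, -9.61035822e-01, -2.76420148e-01,
         6.95914956e-02],
       [ 9.99998801e-01,  1.53924098e-03, -1.69787089e-04,
         9.28370783e-04],
       [ 5.88648694e-04, -2.76419573e-01,  9.61036874e-01,
        -1.43054960e-01],
       [ 0.00000000e+00,  0.00000000e+00,  0.00000000e+00,
         1.00000000e+00]])}
```

View pics/scene1.png

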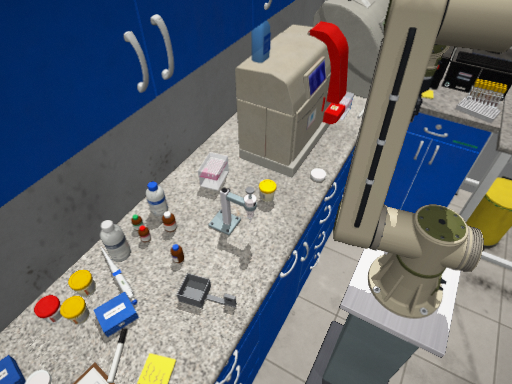

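View pics/side1.png

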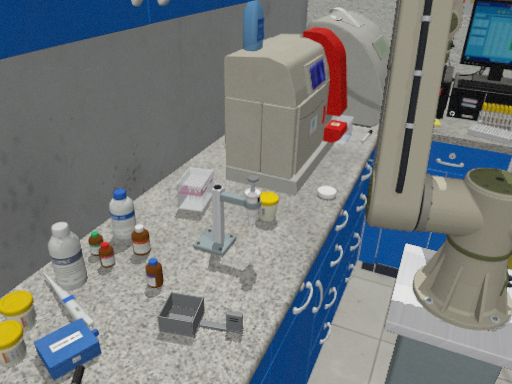

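The scene shows the tray at about (195,290), with its tab at (230,301). The stand column is at (226,195), the pipette at (250,195), the cup at (268,187), the stain bottle at (177,253) and the petri dish at (318,175). I'll zoom in next.

Run:
```python
from h import *
a=cv2.imread('pics/scene1.png')[165:320,160:300];b=cv2.imread('pics/side1.png')[165:345,140:300]
A=cv2.resize(a,None,fx=3,fy=3,interpolation=cv2.INTER_CUBIC);B=cv2.resize(b,None,fx=2.35,fy=2.35,interpolation=cv2.INTER_CUBIC)
C=np.zeros((465,800,3),np.uint8);C[:465,:420]=A[:465];C[:B.shape[0],422:422+B.shape[1]]=B[:465,:378]
cv2.imwrite('pics/zoom1.png',C)
for n,L in dict(scene=[(195,290),(230,301),(226,191),(250,190),(268,187)],side=[(183,315),(234,323),(218,187),(253,177),(270,197)]).items():
  d=np.load(f'pics/{n}1.npz')['d']
  for u,v in L: print(n,u,v,d[v,u],pt(n,u,v,d[v,u]).round(3))
```

```text
scene 195 290 1.0710902 [0.552 0.34  0.005]
scene 230 301 1.0230818 [0.433 0.325 0.026]
scene 226 191 1.1239383 [0.6   0.072 0.177]
scene 250 190 1.055802 [0.51  0.072 0.228]
scene 268 187 1.2837491 [ 0.538 -0.104  0.072]
side 183 315 0.9462028 [0.552 0.336 0.002]
side 234 323 0.89959264 [0.432 0.329 0.025]
side 218 187 1.0870639 [0.604 0.073 0.176]
side 253 177 1.0368762 [0.512 0.067 0.223]
side 270 197 1.2686867 [ 0.537 -0.116  0.066]
```

View pics/zoom1.png

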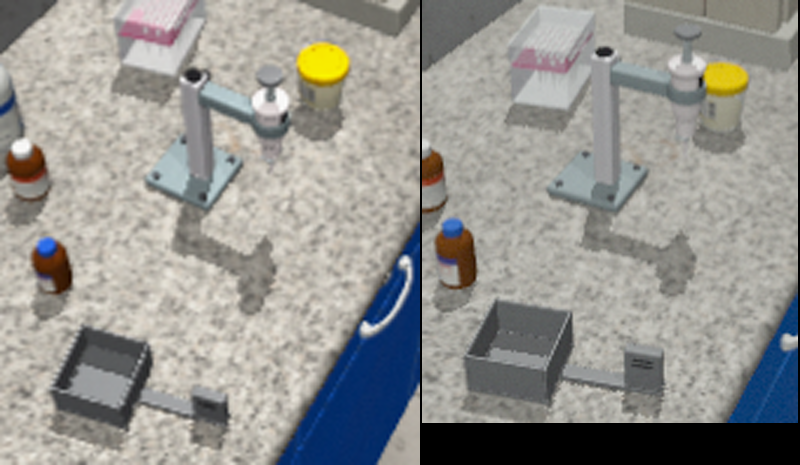

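The zoom shows the box rim centred near zoom (103,375) left and (520,350) right, the tab at (210,405), and the grey cap on top at (270,75) left and (687,33) right. The handle points towards the robot. Next I'll fit the positions from depth.

```bash
cat >> h.py <<'E'
def cloud(n,d,s=None):
    c,R,o=pose(n,s);H,W=d.shape
    K=np.array([[c['fx'],0,c['cx']],[0,c['fy'],c['cy']],[0,0,1.]])
    uv=np.stack(np.meshgrid(np.arange(W),np.arange(H)),-1).reshape(-1,1,2).astype(float)
    q=cv2.undistortPoints(uv,K,np.array([c['k1'],0,0,0.]))[:,0]
    r=np.c_[q,np.ones(len(q))]*d.reshape(-1,1);P=o+r@R.T
    return P[d.ravel()>0]
def box(P,x0,x1,y0,y1,z0,z1):
    lo=np.array([x0,y0,z0]);hi=np.array([x1,y1,z1]);return P[((P>lo)&(P<hi)).all(1)]
E
python3 - <<'E'
from h import *
for n in('scene','side'):
  P=cloud(n,np.load(f'pics/{n}1.npz')['d'])
  w=box(P,.47,.65,.26,.42,.012,.05);print(n,'tray',len(w),cv2.minAreaRect(w[:,:2].astype(np.float32)))
  w=box(P,.47,.65,.26,.42,.033,.05);print(n,'rim',len(w),cv2.minAreaRect(w[:,:2].astype(np.float32)))
  t=box(P,.38,.47,.28,.38,.04,.055);print('tab',len(t),t.mean(0),t.min(0),t.max(0))
  t=box(P,.38,.47,.28,.38,.015,.055);print('tab',len(t),t.mean(0),cv2.minAreaRect(t[:,:2].astype(np.float32)))
  k=box(P,.46,.56,.02,.12,.213,.24);print('cap',len(k),k.mean(0),k.min(0),k.max(0),cv2.minEnclosingCircle(k[:,:2].astype(np.float32)))
  k=box(P,.57,.66,.02,.12,.17,.19);print('col',len(k),k.mean(0),k.min(0),k.max(0))
  k=box(P,.55,.7,.0,.15,.008,.018);print('base',len(k),cv2.minAreaRect(k[:,:2].astype(np.float32)))
  k=box(P,.48,.62,-.18,-.05,.06,.08);print('cup',len(k),k.mean(0))
E
```

```text
scene tray 409 ((0.5488792061805725, 0.3472363352775574), (0.07758098840713501, 0.07866957038640976), 13.070240020751953)
scene rim 183 ((0.548948347568512, 0.3474336564540863), (0.07702761888504028, 0.07869261503219604), 13.387409210205078)
tab 52 [0.43614853 0.32219804 0.0461554 ] [0.42023068 0.31418831 0.04002568] [0.45384411 0.32948391 0.05220654]
tab 98 [0.43475719 0.32367171 0.03789029] ((0.43656593561172485, 0.322811484336853), (0.034044891595840454, 0.014212870970368385), 8.306649208068848)
cap 54 [0.51283335 0.07096719 0.22624723] [0.49981485 0.05728312 0.22139703] [0.52694426 0.08297204 0.22968461] ((0.5131661295890808, 0.07029052078723907), 0.014089349657297134)
col 46 [0.60638137 0.07335915 0.17708292] [0.59583076 0.05994969 0.17109524] [0.61936284 0.08396634 0.18181879]
base 361 ((0.6199087500572205, 0.07261388003826141), (0.09030713140964508, 0.08507911115884781), 0.7115125060081482)
cup 194 [ 0.54546329 -0.11069218  0.06937594]
side tray 1012 ((0.5669315457344055, 0.3191978633403778), (0.09648345410823822, 0.16947200894355774), 32.876190185546875)
side rim 391 ((0.5665581822395325, 0.3186948001384735), (0.09564350545406342, 0.16790255904197693), 32.15681838989258)
tab 100 [0.4340161  0.32469081 0.0447689 ] [0.41813595 0.31372825 0.04018663] [0.4517844  0.33266376 0.0489783 ]
tab 243 [0.4333355  0.32663882 0.03478143] ((0.4349077343940735, 0.3232179284095764), (0.034395162016153336, 0.016172409057617188), 10.676176071166992)
cap 72 [0.50946605 0.07442961 0.22251098] [0.49696841 0.05695986 0.21685434] [0.52284692 0.08485411 0.22545775] ((0.5106066465377808, 0.06996961683034897), 0.015720991417765617)
col 56 [0.60372961 0.0759891  0.17456817] [0.5937884  0.06092184 0.1700049 ] [0.61605819 0.08609072 0.17814009]
base 457 ((0.6169604659080505, 0.07346455007791519), (0.09047561883926392, 0.0835459977388382), 1.3532171249389648)
cup 211 [ 0.53806098 -0.10817786  0.06587841]
```

```bash
python3 -m jog '[0.7,1,0.25,0,0,0.24,1, 0.7,1,0.25,0,0,0.24,1, 0.7,1,0.25,0,0,0.24,1, 0.7,1,0.25,0,0,0.24,1, 0.7,1,0.25,0,0,0.24,1, 0.7,1,0.25,0,0,0.24,1, 0.7,1,0.25,0,0,0.24,1, 0.7,1,0.25,0,0,0.24,1]' && python3 -m jog '[0.3,1,0,0,0,0.24,1, 0.3,1,0,0,0,0.24,1, 0.3,1,0,0,0,0.24,1, 0.3,1,0,0,0,0.24,1, 0.3,1,0,0,0,0.24,1, 0.3,1,0,0,0,0.24,1, 0.3,1,0,0,0,0.24,1, 0.3,1,0,0,0,0.24,1]'
```

```text
clock: 0.77
tcp_pos: [0.3296, -0.3416, 0.2819]
orientation: [0.001, 0.855, 0.519, -0.0]
wrist_force: [1.1, 0.2, -0.6]
finger_gap: 0.0852
grip_force: 0.0
clock: 1.43
tcp_pos: [0.3883, -0.144, 0.2809]
orientation: [-0.0, 0.607, 0.795, -0.0]
wrist_force: [-0.6, -0.5, 0.6]
finger_gap: 0.0855
grip_force: 0.0
```

```bash
python3 -m jog '[0,1,0,0,0,0.24,1, 0,1,0,0,0,0.24,1, 0,1,0,0,0,0.24,1, 0,1,0,0,0,0.24,1, 0,1,0,0,0,0.24,1, 0,1,0,0,0,0.24,1, 0,1,0,0,0,0.24,1, 0,1,0,0,0,0.24,1]' && python3 -m jog '[0.24,1,0,0,0,0.24,1, 0.24,1,0,0,0,0.24,1, 0.24,1,0,0,0,0.24,1, 0.24,1,0,0,0,0.24,1, 0.24,1,0,0,0,0.24,1, 0.24,1,0,0,0,0.24,1, 0.24,1,0,0,0,0.24,1, 0.24,1,0,0,0,0.24,1]' && python3 -m jog '[0,0.33,-0.5,0,0,0,1, 0,0.33,-0.5,0,0,0,1, 0,0.33,-0.5,0,0,0,1, 0,0.33,-0.5,0,0,0,1, 0,0.33,-0.5,0,0,0,1, 0,0.33,-0.5,0,0,0,1]'
python3 - <<'E'
from h import *
s=env.get_state();save('wrist','pics/w1.png');d=np.load('pics/w1.npz')['d'];print(s['tcp_pos'])
P=cloud('wrist',d,s)
for z0,z1 in((.04,.055),(.02,.055)):
  t=box(P,.38,.475,.28,.38,z0,z1);print('tab',len(t),t.mean(0),cv2.minAreaRect(t[:,:2].astype(np.float32)))
E
```

```text
clock: 2.1
tcp_pos: [0.3889, 0.0553, 0.281]
orientation: [-0.0, 0.273, 0.962, -0.0]
wrist_force: [0.3, 0.2, 1.3]
finger_gap: 0.0854
grip_force: 0.0
clock: 2.77
tcp_pos: [0.4373, 0.2549, 0.2807]
orientation: [-0.001, -0.099, 0.995, -0.0]
wrist_force: [-0.2, -0.3, -0.4]
finger_gap: 0.0853
grip_force: 0.0
clock: 3.27
tcp_pos: [0.4373, 0.321, 0.1823]
orientation: [0.0, -0.101, 0.995, -0.0]
wrist_force: [0.2, 0.7, 0.1]
finger_gap: 0.0853
grip_force: 0.0
[0.43728109 0.32099948 0.18230488]
tab 448 [0.43474451 0.3215646  0.04704306] ((0.43573567271232605, 0.32154181599617004), (0.03343620151281357, 0.011438209563493729), 11.945317268371582)
tab 500 [0.43340737 0.32120462 0.04537586] ((0.43559694290161133, 0.3214752674102783), (0.03363131359219551, 0.011871918104588985), 11.195676803588867)
```

View pics/w1.png

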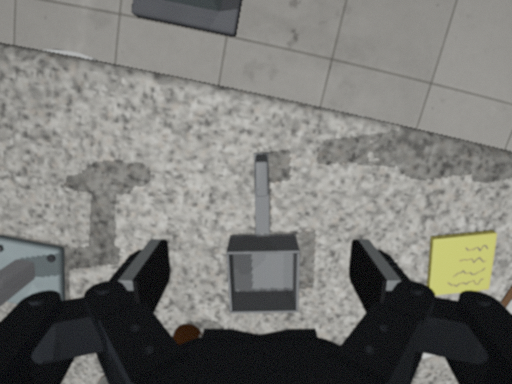

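The wrist view shows the tab at (262,170) in line with the box at (263,272), and the fingers straddle it at u≈150–370. Yaw and position are right, so I'll descend.

```bash
python3 -m jog '[-0.01,0,-0.6,0,0,0,1, -0.01,0,-0.6,0,0,0,1, -0.01,0,-0.6,0,0,0,1, -0.01,0,-0.6,0,0,0,1, -0.01,0,-0.7,0,0,0,1, -0.01,0,-0.75,0,0,0,1, -0.01,0,-0.8,0,0,0,1, -0.01,0,-0.835,0,0,0,1, -0.01,0,-0.835,0,0,0,1, -0.01,0,-0.835,0,0,0,1]' && python3 -m jog '[0,0,0,0,0,0,-0.3, 0,0,0,0,0,0,-0.7, 0,0,0,0,0,0,-1, 0,0,0,0,0,0,-1, 0,0,0,0,0,0,-1, 0,0,0,0,0,0,-1, 0,0,0,0,0,0,-1, 0,0,0,0,0,0,-1, 0,0,0,0,0,0,-1, 0,0,0,0,0,0,-1, 0,0,0,0,0,0,-1, 0,0,0,0,0,0,-1]' 50
python3 - <<'E'
from h import *
P=cloud('side',np.load('pics/side1.npz')['d'])
k=box(P,.5,.75,.13,.27,.03,.08);print('bottle',len(k),k.min(0),k.max(0))
E
```

```text
clock: 4.15
tcp_pos: [0.4348, 0.3228, 0.015]
orientation: [0.0, -0.104, 0.995, 0.0]
wrist_force: [-0.6, 0.1, -0.4]
finger_gap: 0.0852
grip_force: 0.0
clock: 5.15
tcp_pos: [0.4345, 0.3228, 0.0145]
orientation: [0.0, -0.104, 0.995, 0.0]
wrist_force: [-1.4, 0.6, 3.8]
finger_gap: 0.0113
grip_force: 49.3
bottle 29 [0.65080871 0.19122418 0.03016635] [0.74987325 0.26969543 0.07074567]
```

```bash
python3 -m jog '[-0.01,-0.05,0,0,0,-0.006,-1, -0.02,-0.1,0,0,0,-0.012,-1, -0.03,-0.15,0,0,0,-0.018,-1, -0.04,-0.2,0,0,0,-0.024,-1, -0.05,-0.26,0,0,0,-0.03,-1, -0.06,-0.32,0,0,0,-0.036,-1, -0.07,-0.38,0,0,0,-0.042,-1, -0.08,-0.44,0,0,0,-0.048,-1, -0.1,-0.5,0,0,0,-0.054,-1, -0.12,-0.56,0,0,0,-0.06,-1, -0.15,-0.62,0,0,0,-0.066,-1, -0.18,-0.66,0,0,0,-0.066,-1]' && python3 -m jog '[0,-0.05,0,0,0,0,-1, 0,-0.1,0,0,0,0,-1, 0,-0.15,0,0,0,0,-1, 0,-0.2,0,0,0,0,-1, 0,-0.25,0,0,0,0,-1, 0,-0.3,0,0,0,0,-1, 0,-0.35,0,0,0,0,-1, 0,-0.4,0,0,0,0,-1, 0,-0.45,0,0,0,0,-1, -0.01,-0.5,0,0,0,0,-1, -0.01,-0.55,0,0,0,0,-1, -0.01,-0.6,0,0,0,0,-1]'
python3 - <<'E'
from h import *
for n in('scene','side'):
  save(n,f'pics/{n}2.png')
  P=cloud(n,np.load(f'pics/{n}2.npz')['d'])
  w=box(P,.45,.565,.0,.15,.012,.046);print(n,'tray',len(w),cv2.minAreaRect(w[:,:2].astype(np.float32)))
  k=box(P,.46,.56,.02,.12,.213,.24);print('cap',len(k),k.mean(0),cv2.minEnclosingCircle(k[:,:2].astype(np.float32)))
s=env.get_state();print(s['tcp_pos'],s['wrist_force'],s['finger_gap'])
a=cv2.imread('pics/scene2.png')[150:280,180:320];b=cv2.imread('pics/side2.png')[150:300,170:310]
A=cv2.resize(a,(400,371),interpolation=cv2.INTER_CUBIC);B=cv2.resize(b,(346,371),interpolation=cv2.INTER_CUBIC)
cv2.imwrite('pics/zoom2.png',np.hstack([A,B]))
E
```

```text
clock: 6.15
tcp_pos: [0.3985, 0.1891, 0.0145]
orientation: [0.001, 0.001, 1.0, -0.0]
wrist_force: [3.0, 2.6, 3.4]
finger_gap: 0.0112
grip_force: 49.6
clock: 7.15
tcp_pos: [0.3956, 0.0707, 0.0145]
orientation: [-0.0, -0.001, 1.0, 0.001]
wrist_force: [0.3, 5.9, 8.5]
finger_gap: 0.0114
grip_force: 50.3
scene tray 344 ((0.5129149556159973, 0.07075207680463791), (0.07783833146095276, 0.0811537578701973), 0.4958013594150543)
cap 54 [0.51299943 0.0706817  0.22590537] ((0.5118093490600586, 0.06963884830474854), 0.014936041086912155)
side tray 659 ((0.509996771812439, 0.07083284109830856), (0.08222450315952301, 0.07793164253234863), 89.98616027832031)
cap 72 [0.5095772  0.07417871 0.22236648] ((0.5121903419494629, 0.07204557210206985), 0.01576979272067547)
[0.39556701 0.06924625 0.0144992 ] [-0.49196908 -0.45678657  8.3920372 ] 0.01155235416171197
```

View pics/zoom2.png

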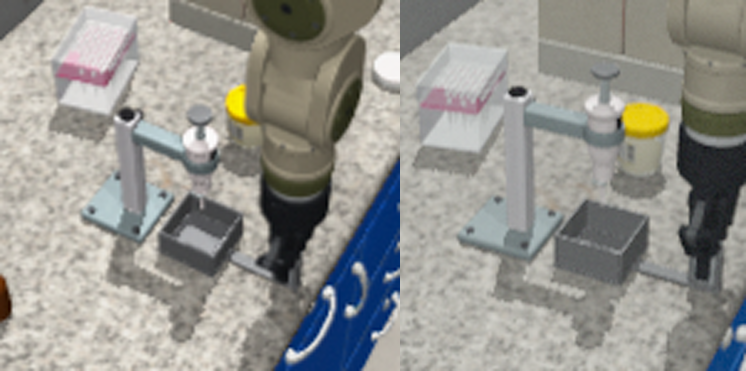

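The tray sits under the nozzle, at right-crop (603,240) directly below the tip (603,180), within about 1 mm. Next I'll release it and rise.

```bash
python3 -m jog '[0,0,0,0,0,0,-0.6, 0,0,0,0,0,0,-0.4, 0,0,0,0,0,0,-0.2, 0,0,0,0,0,0,0, 0,0,0,0,0,0,0, 0,0,0,0,0,0,0, 0,0,0,0,0,0,0, 0,0,0,0,0,0,0]' && python3 -m jog '[0,0,0.05,0,0,0,0, 0,0,0.1,0,0,0,0, 0,0,0.2,0,0,0,0, 0,0,0.3,0,0,0,0, 0,0,0.45,0,0,0,0, 0,0,0.6,0,0,0,0, 0,0,0.8,0,0,0,0, 0,0,1,0,0,0,0, 0,0,1,0,0,0,0]' && python3 -m jog '[0,0,0.2,0,0,0,-1, 0,0,0.4,0,0,0,-1, 0,0,0.4,0,0,0,-1, 0,0,0.4,0,0,0,-1, 0,0,0.4,0,0,0,-1, 0,0,0.4,0,0,0,-1, 0,0,0.4,0,0,0,-1, 0,0,0.4,0,0,0,-1, 0,0,0.4,0,0,0,-1, 0,0,0.4,0,0,0,-1]'
python3 - <<'E'
from h import *
for n in('scene','side'):
  save(n,f'pics/{n}3.png')
  P=cloud(n,np.load(f'pics/{n}3.npz')['d'])
  w=box(P,.45,.565,.0,.15,.012,.046);print(n,'tray',len(w),cv2.minAreaRect(w[:,:2].astype(np.float32)))
s=env.get_state();save('wrist','pics/w3.png');P=cloud('wrist',np.load('pics/w3.npz')['d'],s)
k=box(P,.46,.56,.02,.12,.21,.24)
if len(k): print('cap',len(k),k.mean(0),cv2.minEnclosingCircle(k[:,:2].astype(np.float32)))
print(s['tcp_pos'],s['wrist_force'])
E
```

```text
clock: 7.92
tcp_pos: [0.3963, 0.0708, 0.0142]
orientation: [-0.0, -0.001, 1.0, 0.0]
wrist_force: [0.1, -0.8, -0.7]
finger_gap: 0.0427
grip_force: 0.0
clock: 8.67
tcp_pos: [0.4002, 0.0707, 0.2215]
orientation: [0.006, -0.001, 1.0, -0.0]
wrist_force: [1.4, -0.7, 0.1]
finger_gap: 0.0425
grip_force: 0.0
clock: 9.5
tcp_pos: [0.3961, 0.0707, 0.2938]
orientation: [-0.001, -0.0, 1.0, 0.0]
wrist_force: [0.3, 0.2, 0.3]
finger_gap: -0.0001
grip_force: 0.0
scene tray 335 ((0.5129584670066833, 0.06821383535861969), (0.07727133482694626, 0.08062314242124557), 0.42173054814338684)
side tray 661 ((0.510080873966217, 0.07144732028245926), (0.0813337117433548, 0.07797600328922272), 89.27790069580078)
cap 181 [0.50415709 0.07025403 0.22529121] ((0.5050077438354492, 0.07046419382095337), 0.007738269865512848)
[0.39631132 0.07066836 0.29408253] [ 0.18379038  0.41933032 -0.23373958]
```

View pics/w3.png

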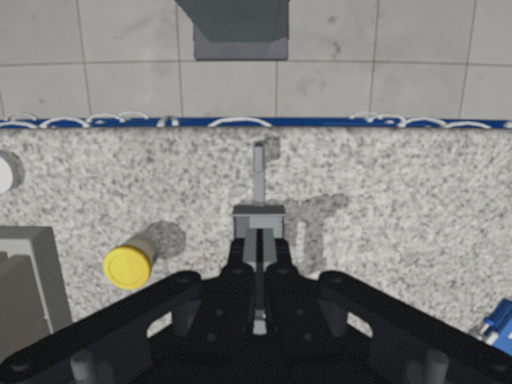

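The wrist view shows the closed fingers pointing at the box (258,222), with the tab free at (258,150). The cap is hidden behind the fingers at its y. I'll move over the cap and take force readings just above it.

```bash
python3 -m jog '[0.15,0,0,0,0,0,-1, 0.3,0,0,0,0,0,-1, 0.45,0,0,0,0,0,-1, 0.58,0,0,0,0,0,-1, 0.58,0,0,0,0,0,-1, 0.58,0,-0.1,0,0,0,-1, 0.58,0,-0.2,0,0,0,-1, 0.58,0,-0.28,0,0,0,-1, 0.58,0,-0.3,0,0,0,-1, 0.58,0,-0.3,0,0,0,-1, 0.58,0,-0.3,0,0,0,-1]'
python3 - <<'E'
from h import *
s=env.get_state();print(s['tcp_pos'],s['wrist_force'])
for n in('scene','side'):
  save(n,f'pics/{n}4.png')
a=cv2.imread('pics/scene4.png')[120:250,180:320];b=cv2.imread('pics/side4.png')[120:270,180:320]
A=cv2.resize(a,(400,371),interpolation=cv2.INTER_CUBIC);B=cv2.resize(b,(346,371),interpolation=cv2.INTER_CUBIC)
cv2.imwrite('pics/zoom4.png',np.hstack([A,B]))
E
```

```text
clock: 10.57
tcp_pos: [0.5123, 0.0707, 0.235]
orientation: [0.0, -0.0, 1.0, 0.0]
wrist_force: [1.1, -0.0, 0.2]
finger_gap: 0.0001
grip_force: 0.0
[0.51229465 0.07068402 0.23495968] [ 1.0792772  -0.00533485  0.20577719]
```

View pics/zoom4.png

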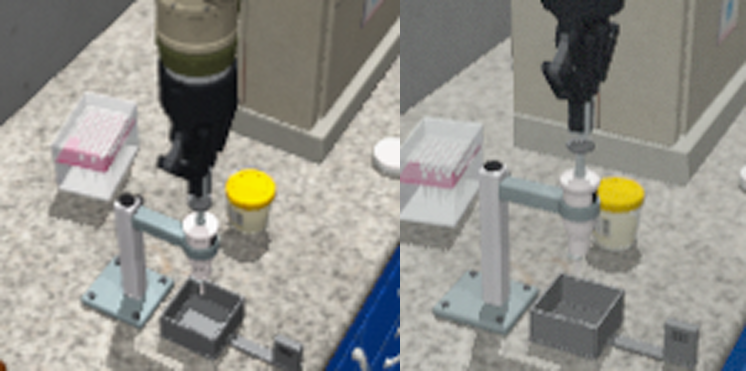

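The fingertip is right above the cap, at (200,195) left and (580,140) right. I'll feel downwards in small steps.

```bash
python3 -m jog '[0,0,-0.015,0,0,0,-1, 0,0,-0.03,0,0,0,-1, 0,0,-0.03,0,0,0,-1, 0,0,-0.03,0,0,0,-1]' |sed -n '2p;4p'
python3 -m jog '[0,0,-0.0075,0,0,0,-1, 0,0,-0.0075,0,0,0,-1, 0,0,-0.0075,0,0,0,-1]' |sed -n '2p;4p'
python3 -m jog '[0,0,-0.0075,0,0,0,-1, 0,0,-0.0075,0,0,0,-1, 0,0,-0.0075,0,0,0,-1]' |sed -n '2p;4p'
python3 -m jog '[0,0,-0.0075,0,0,0,-1, 0,0,-0.0075,0,0,0,-1, 0,0,-0.0075,0,0,0,-1]' |sed -n '2p;4p'
```

```text
tcp_pos: [0.5123, 0.0707, 0.2283]
wrist_force: [0.5, -0.1, 0.6]
tcp_pos: [0.5123, 0.0707, 0.2268]
wrist_force: [0.2, 0.4, 0.4]
tcp_pos: [0.5126, 0.0707, 0.2255]
wrist_force: [0.4, 0.2, 1.4]
tcp_pos: [0.5125, 0.0707, 0.2239]
wrist_force: [0.7, -0.4, 2.5]
```

```bash
python3 -m jog '[0,0,-0.005,0,0,0,-1, 0,0,-0.01,0,0,0,-1, 0,0,-0.015,0,0,0,-1, 0,0,-0.015,0,0,0,-1, 0,0,-0.015,0,0,0,-1]' |sed -n '1,2p;4p'
python3 -m jog '[0,0,-0.005,0,0,0,-1, 0,0,-0.01,0,0,0,-1, 0,0,-0.015,0,0,0,-1, 0,0,-0.015,0,0,0,-1, 0,0,-0.015,0,0,0,-1]' |sed -n '1,2p;4p'
python3 - <<'E'
from h import *
for n in('scene','side'):
  save(n,f'pics/{n}5.png')
s=env.get_state();print(s['tcp_pos'],s['wrist_force'])
E
```

```text
clock: 12.17
tcp_pos: [0.5125, 0.0707, 0.2209]
wrist_force: [-0.3, -0.5, 3.3]
clock: 12.58
tcp_pos: [0.5125, 0.0707, 0.2179]
wrist_force: [-0.1, 0.8, 4.1]
[0.51247976 0.07067657 0.21793915] [ 0.17663055 -0.25238004  4.14071667]
```

```bash
for i in 1; do python3 -m jog '[0,0,-0.004,0,0,0,-1, 0,0,-0.0075,0,0,0,-1, 0,0,-0.0075,0,0,0,-1, 0,0,-0.0075,0,0,0,-1]' |sed -n '1,2p;4p'; done
python3 -m jog '[0,0,-0.0025,0,0,0,-1, 0,0,-0.0025,0,0,0,-1, 0,0,-0.0025,0,0,0,-1]' |sed -n '1,2p;4p'
python3 -m jog '[0,0,-0.0025,0,0,0,-1, 0,0,-0.0025,0,0,0,-1, 0,0,-0.0025,0,0,0,-1]' |sed -n '1,2p;4p'
```

```text
clock: 13.02
tcp_pos: [0.5125, 0.0707, 0.2164]
wrist_force: [0.5, -0.4, 4.5]
clock: 13.27
tcp_pos: [0.5125, 0.0707, 0.2159]
wrist_force: [-0.1, 0.9, 4.2]
clock: 13.52
tcp_pos: [0.5126, 0.0707, 0.2157]
wrist_force: [-0.1, 0.5, 6.7]
```

First stop is at z≈0.2157, where the force jumps to 6.7 N with no travel. I'll hold there for about a second.

```bash
python3 -m jog '[0,0,0.0005,0,0,0,-1, 0,0,0.0005,0,0,0,-1, 0,0,0.0005,0,0,0,-1, 0,0,0.0005,0,0,0,-1, 0,0,0.0005,0,0,0,-1, 0,0,0.0005,0,0,0,-1, 0,0,0.0005,0,0,0,-1, 0,0,0.0005,0,0,0,-1, 0,0,0.0005,0,0,0,-1, 0,0,0.0005,0,0,0,-1, 0,0,0.0005,0,0,0,-1, 0,0,0.0005,0,0,0,-1]' |sed -n '1,2p;4p'
python3 -m jog '[0,0,-0.005,0,0,0,-1, 0,0,-0.01,0,0,0,-1, 0,0,-0.015,0,0,0,-1, 0,0,-0.02,0,0,0,-1, 0,0,-0.02,0,0,0,-1]' |sed -n '1,2p;4p'
```

```text
clock: 14.52
tcp_pos: [0.5125, 0.0707, 0.2157]
wrist_force: [-0.0, -0.2, 7.0]
clock: 14.93
tcp_pos: [0.5127, 0.0707, 0.2123]
wrist_force: [-0.1, 0.2, 10.2]
```

```bash
python3 -m jog '[0,0,-0.005,0,0,0,-1, 0,0,-0.01,0,0,0,-1, 0,0,-0.015,0,0,0,-1, 0,0,-0.015,0,0,0,-1]' |sed -n '1,2p;4p'
python3 -m jog '[0,0,-0.004,0,0,0,-1, 0,0,-0.0065,0,0,0,-1, 0,0,-0.0065,0,0,0,-1, 0,0,-0.0065,0,0,0,-1]' |sed -n '1,2p;4p'
```

```text
clock: 15.27
tcp_pos: [0.5127, 0.0707, 0.2095]
wrist_force: [-2.2, -0.4, 11.2]
clock: 15.6
tcp_pos: [0.5128, 0.0707, 0.2085]
wrist_force: [-1.3, -0.3, 11.9]
```

```bash
python3 -m jog '[0,0,-0.0025,0,0,0,-1, 0,0,-0.0025,0,0,0,-1, 0,0,-0.0025,0,0,0,-1]' |sed -n '1,2p;4p'
python3 -m jog '[0,0,-0.0015,0,0,0,-1, 0,0,-0.0015,0,0,0,-1, 0,0,-0.0015,0,0,0,-1]' |sed -n '1,2p;4p'
python3 - <<'E'
from h import *
for n in('scene','side'):
  save(n,f'pics/{n}6.png')
a=cv2.imread('pics/scene6.png')[150:250,200:300];b=cv2.imread('pics/side6.png')[150:270,190:310]
cv2.imwrite('pics/zoom6.png',np.hstack([cv2.resize(a,(400,400),interpolation=cv2.INTER_CUBIC),cv2.resize(b,(400,400),interpolation=cv2.INTER_CUBIC)]))
E
```

```text
clock: 15.85
tcp_pos: [0.5128, 0.0707, 0.2081]
wrist_force: [-1.6, 0.1, 13.0]
clock: 16.1
tcp_pos: [0.5128, 0.0707, 0.2078]
wrist_force: [-1.5, 0.6, 11.5]
```

View pics/zoom6.png

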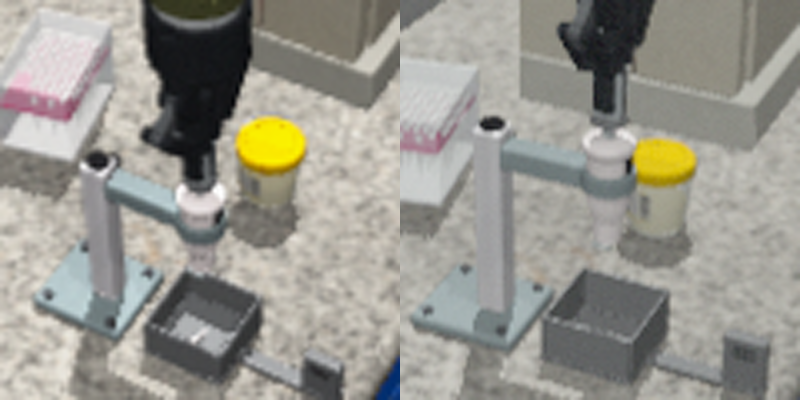

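The tip has left the nozzle and lies in the tray, the white streak at (200,333) on the left. I'll push slightly further to confirm the second stop, then rise smoothly.

```bash
python3 -m jog '[0,0,-0.002,0,0,0,-1, 0,0,-0.002,0,0,0,-1, 0,0,-0.002,0,0,0,-1]' |sed -n '1,2p;4p'
python3 -m jog '[0,0,0.01,0,0,0,-1, 0,0,0.02,0,0,0,-1, 0,0,0.03,0,0,0,-1, 0,0,0.04,0,0,0,-1, 0,0,0.05,0,0,0,-1, 0,0,0.06,0,0,0,-1, 0,0,0.08,0,0,0,-1, 0,0,0.1,0,0,0,-1, 0,0,0.15,0,0,0,-1, 0,0,0.3,0,0,0,-1, 0,0,0.45,0,0,0,-1, 0,0,0.45,0,0,0,-1]' |sed -n '1,2p;4p'
python3 -m jog '[-0.2,0,0,0,0,0,-1, -0.4,0,0,0,0,0,-1, -0.58,0,0,0,0,0,-1, -0.58,0,0,0,0,0,-1, -0.58,0,0,0,0,0,-1, -0.58,0,0,0,0,0,-1, -0.58,0,0,0,0,0,-1]' |sed -n '1,2p;4p'
python3 - <<'E'
from h import *
for n in('scene','side'):
  save(n,f'pics/{n}7.png')
  P=cloud(n,np.load(f'pics/{n}7.npz')['d'])
  w=box(P,.45,.565,.0,.15,.012,.046);print(n,'tray',len(w),cv2.minAreaRect(w[:,:2].astype(np.float32)))
  k=box(P,.48,.55,.04,.10,.2,.24);print('cap',k[k[:,2]>k[:,2].max()-.01].mean(0))
a=cv2.imread('pics/scene7.png')[150:250,200:300];b=cv2.imread('pics/side7.png')[150:270,190:310]
cv2.imwrite('pics/zoom7.png',np.hstack([cv2.resize(a,(400,400),interpolation=cv2.INTER_CUBIC),cv2.resize(b,(400,400),interpolation=cv2.INTER_CUBIC)]))
E
```

```text
clock: 16.45
tcp_pos: [0.5128, 0.0707, 0.2076]
wrist_force: [-1.1, -0.4, 13.2]
clock: 17.45
tcp_pos: [0.5138, 0.0707, 0.3014]
wrist_force: [0.8, 1.2, -0.1]
clock: 18.03
tcp_pos: [0.3973, 0.0706, 0.296]
wrist_force: [0.6, 0.7, 0.1]
scene tray 332 ((0.5128726363182068, 0.06899077445268631), (0.0805545523762703, 0.07757783681154251), 89.46981811523438)
cap [0.51320092 0.07065435 0.22571367]
side tray 659 ((0.510452926158905, 0.07130951434373856), (0.08311565965414047, 0.07894067466259003), 89.91819763183594)
cap [0.50956404 0.07420596 0.22238208]
```

View pics/zoom7.png

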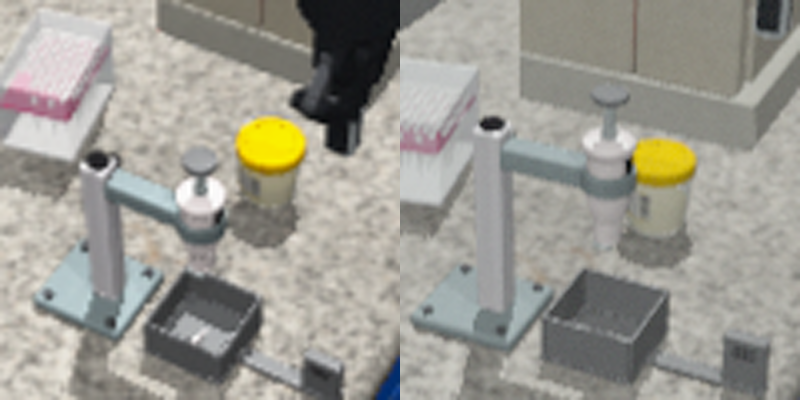

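The cap is back up, the tip lies in the tray at (200,335), the tray is centred and the robot is clear. Handing in.

```bash
python3 -c "
from workcell import env
print(env.hand_in())"
```

```text
the job is handed in; nothing more can be done
None
```

Done and handed in: the tray stands within about 2 mm of centre under the nozzle, the plunger was held about a second at the first stop and pushed to the second with wrist force readings of at most 13.2 N, the tip dropped into the tray, the plunger came fully back up, and the robot touches nothing.

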